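Repack four steel clamps in their cardboard inserts

ROBOT

A 7-joint arm with a two-finger parallel gripper is mounted at the origin on the work surface. World frame = base frame: x ahead of the robot, y to its left, z up, the work surface at z = 0. Lengths are in mm, angles in rad, forces in N, time in s.
With the tool pointing down it reaches from about 425 to 950 mm from the base axis. Payload 4.7 kg.
Tool frame: the origin (TCP) lies at the very end of the fingers, on their centre line; the grasp point (between the pads) lies 19 mm behind it; z points along the fingers, y is the line along which they close (so a half turn about z gives the same grasp; the last joint's range is limited). The gripper opens to 87 mm and grips with 3 to 60 N. Pads are 19 mm wide; open, the fingers measure 117 mm over their backs; the gripper's body (75 mm by 190 mm) begins 51 mm behind the grasp point.
Start: joints at [1.296, 0.469, -0.049, 1.532, 0.024, 1.141, -0.082], TCP at [164.298, -654.721, 186.873] pointing down, gripper open.
Joint ranges: [-2.59, 2.59], [-0.33, 1.99], [-1.39, 1.29], [0.1, 2.45], [-1.04, 4.18], [0.21, 1.99], [-2.66, 2.66]. Speed limits (rad/s): [2.57, 2.57, 3.14, 3.14, 3.14, 3.14, 3.14].

INTERFACE

Orientations are given as [roll, pitch, yaw] about the fixed x, y, z axes, in that order (R = Rz(yaw) Ry(pitch) Rx(roll)).
In Python, from station import sense, capture, close_job gives the robot as it stands. The module is installed in compiled form; this text tells all that it offers.
- The arm moves only by the tool jog_arm, never from a script. Its argument "plan" is a list of rows, each a list of 6 numbers: the shift along the world's x, y, z in m, then the turn, a rotation vector about the world's x, y, z in rad. In form: [[x, y, z, ax, ay, az], ...]. A call has 1 to 8 rows; each row shifts and turns the commanded pose from where the row before left it; what a row does not reach is not made up. A row lasts 1/8 s, in which the tool goes at most 62.5 mm and 10.7 degrees, less where a joint would pass 70% of its speed; a pose out of reach is approached as far as the arm can. A call with a gripper value outside its range is refused whole. "fingers" is the finger opening in m, from 0 to 0.087, set as the call begins (left out, the last holds). The fingers move at their own pace and stop on an object; "grip_force" is the grip in N (left out, the last holds). Time passes only in rows, so rows that do not move let the fingers close. It gives the time, the measured TCP pose, the force, the opening and the grip force at its end, in the units of the state.
- sense(): the state, without advancing time (a new reading comes with each control period).
- capture(name): name is "side" or "top"; returns a dict with "frame" (400x640x3 uint8, red, green, blue), "fx", "fy", "cx", "cy" (pixels), "xyz" and "orientation" of the camera in the world. Camera axes: x right, y up, looking along -z (the intrinsics and any distortion apply to the point x, -y, -z); pixel columns grow to the right and rows downward; lengths in mm; the calibration is good to about 2 mm. A picture is of the moment at which its call begins. There is no depth.
- close_job(): hands the job in; it is judged then, once.
The state is a dict: "t": time; "joints": joint angles; "joint_vel": joint speeds; "effort": joint torques, N m; "tool_pos": TCP position; "tool_rot": TCP orientation; "contact_force": force on the tool from outside, world axes, zero at the start; "wrist_torque": the same for the moment, N m; "grip_width": finger opening in mm; "grasp_force": force on a finger pad.
Only numpy, scipy, OpenCV 4.12 (cv2) and the standard library are available. Lean on these libraries where they do the work, as an engineer would, in place of code of your own. Each camera call takes 0.05 s, during which the arm holds its last target. There are 200 camera calls.

TASK

Four loose steel clamps stand on the packing bench among four die-cut cardboard inserts: put each clamp, right way up as it stands now, into the insert whose cut-out matches it in shape and size (large round, small round, square, long narrow), flat on the white floor inside the cut-out. Do not push the roll of tape or the box knife out of place.

Things in the scene. Friction and masses are not known exactly. Their poses are not given: they have to be found in the camera images.
- big_ring: Large round steel band clamp: open ring, 60 mm outside, wall 4 mm, 38 mm high; pinch bolt sticking out on its +x side to 44 mm from the centre, 18-32 mm above the underside (above a tray's lip), within 17 mm of the x axis. Origin: centre of the underside; z up along the opening. Stands on the bench at any yaw. Grip from above across y: 60 mm wide. 75-240 g.
- small_ring: Small round steel band clamp: open ring, 40 mm outside, wall 4 mm, 38 mm high; pinch bolt sticking out on its +x side to 32 mm from the centre, 18-32 mm above the underside (above a tray's lip), within 17 mm of the x axis. Origin: centre of the underside; z up along the opening. Stands on the bench at any yaw. Grip from above across y: 40 mm wide. 75-240 g.
- square_clamp: Square steel tube clamp: collar 46 x 46 mm outside, sides along x and y, wall 4 mm, 38 mm high; pinch bolt sticking out on its +x side to 35 mm from the centre, 18-32 mm above the underside (above a tray's lip), within 17 mm of the x axis. Origin: centre of the underside; z up along the opening. Stands on the bench at any yaw. Grip from above across y: 46 mm wide. 75-240 g.
- foot_clamp: Pipe clamp on a long foot: steel foot plate 88 (x) by 26 (y) by 5 mm, at its middle a black rubber block 44 x 26 mm with steel cap plate, 38 mm high in all (plus two bolt heads). Origin: centre of the underside; z up; x along the foot. Stands on its foot at any yaw. Grip the block from above across y: 26 mm wide. 100-210 g.
- big_ring_tray: Cardboard insert with white paper floor, fixed to the bench, any yaw. Outline 96 x 96 mm, 12 mm high, with one round hole of 76 mm diameter down to the white floor, which is 4 mm above the bench (lip 8 mm above the floor). Origin: centre of the underside, z up. For the large round clamp (60 mm), 8 mm to spare each side.
- small_ring_tray: Cardboard insert with white paper floor, fixed to the bench, any yaw. Outline 76 x 76 mm, 12 mm high, with one round hole of 56 mm diameter down to the white floor, which is 4 mm above the bench (lip 8 mm above the floor). Origin: centre of the underside, z up. For the small round clamp (40 mm), 8 mm to spare each side.
- square_tray: Cardboard insert with white paper floor, fixed to the bench, any yaw. Outline 82 x 82 mm, 12 mm high, with one square hole of 62 x 62 mm, sides along x and y, down to the white floor, which is 4 mm above the bench (lip 8 mm above the floor). Origin: centre of the underside, z up. For the square clamp (46 mm), turned to match by any quarter turn, 8 mm to spare each side.
- foot_tray: Cardboard insert with white paper floor, fixed to the bench, any yaw. Outline 124 x 62 mm, 12 mm high, with one oblong hole of 104 mm (x) by 42 mm (y) down to the white floor, which is 4 mm above the bench (lip 8 mm above the floor). Origin: centre of the underside, z up; x along the hole. For the clamp on the long foot, either way round, 8 mm to spare each side.
- tape_roll: Bystander: roll of amber packing tape lying flat, a loose ring 84 mm outside, 40 mm high. Origin: centre of the underside. Leave it where it is. Also amid the work, not listed: a jar 50 mm high and some cardboard strips 12 mm high; nothing there is taller.
- box_knife: Bystander: grey plastic box knife lying flat, 112 mm long (x), 22 mm wide, 18 mm high. Origin: centre of the underside. To be left where it is.
There are look-alikes about, which are no part of the job. Leave any green or purple look-alike of the big_ring alone.

How it is judged:
By the outcome, as a careful person would: the job done as asked, in the order asked, and still so for the second after the job is handed in, with the robot touching nothing.
It also fails if it takes over 112 s, if anything falls off the work surface, if the arm or the gripper's body presses on something with over 40 N, if the wrist force passes 120 N, or if a joint passes its speed limit or range.

## Working session

There is one attempt and no reset: what is moved stays moved. The work goes in short steps, Python scripts to look and compute and a tool call to move; the robot and the scene stay as the last step left them, time stands still between calls to the robot, and variables do not carry over. Pictures are saved under pics/ and viewed, at most 17 in all, crops included, and the job is handed in when it is done.

Besides the shell and the picture viewer there is one more tool, called by a JSON object that holds its "fn" and its "kwargs". jog_arm: Moves the arm, as the interface text tells. Its arguments: {"type":"object","properties":{"plan":{"type":"array"},"fingers":{"type":"number"},"grip_force":{"type":"number"}},"required":["plan"]}

```bash
mkdir -p pics; cat > h.py <<'E'
import numpy as np, cv2, pickle
from scipy.spatial.transform import Rotation as R
def snap(n,tag):
    from station import capture
    c=capture(n); pickle.dump(c,open(f'{tag}.pkl','wb'))
    cv2.imwrite(f'pics/{tag}.png',cv2.cvtColor(c['frame'],cv2.COLOR_RGB2BGR)); return c
def ray(c,u,v):
    d=np.array([(u-c['cx'])/c['fx'],-(v-c['cy'])/c['fy'],-1.])
    return R.from_euler('xyz',c['orientation']).apply(d)
def plane(c,u,v,z):
    d=ray(c,u,v);p=np.array(c['xyz']);return (p+d*(z-p[2])/d[2])
E
python3 - <<'E'
from h import *
from station import sense
for n in('top','side'):
    c=snap(n,n+'0'); print({k:v for k,v in c.items() if k!='frame'})
print(sense())
E
```

```text
{'fx': 512.8740316636514, 'fy': 512.8740316636514, 'cx': 316.83587873010975, 'cy': 204.14191361977382, 'xyz': array([ 452.330443  ,  -23.9383238 , 1507.87916884]), 'orientation': array([ 0.08128791,  0.01251589, -1.56650624])}
{'fx': 515.8279820211047, 'fy': 515.8279820211047, 'cx': 321.152791258112, 'cy': 197.34627821602987, 'xyz': array([ -72.73648632,  742.36796515, 1146.66490201]), 'orientation': array([ 0.72942001, -0.00601312, -2.44471686])}
{'t': 0.1, 'joints': array([ 1.29609512,  0.46938424, -0.04861554,  1.5335475 ,  0.02408495,
        1.14100722, -0.08229851]), 'joint_vel': array([-0.00020093, -0.00184043,  0.00091548, -0.00158162,  0.00050355,
       -0.00058137, -0.00012664]), 'effort': array([ 4.99779380e-04, -5.09171283e+01, -8.13277345e-02, -2.36828738e+01,
       -6.15168689e-02,  3.44675977e-02,  4.38477798e-05]), 'tool_pos': array([ 164.13417266, -654.12880963,  185.90009618]), 'tool_rot': array([-3.13983153e+00,  3.76345057e-05,  2.45843243e-01]), 'contact_force': array([-0.13681361,  0.34960568,  0.07885481]), 'wrist_torque': array([-0.03703654, -0.01128661,  0.0073032 ]), 'grasp_force': 0.0, 'grip_width': 87.03257840204269}
```

View pics/top0.png

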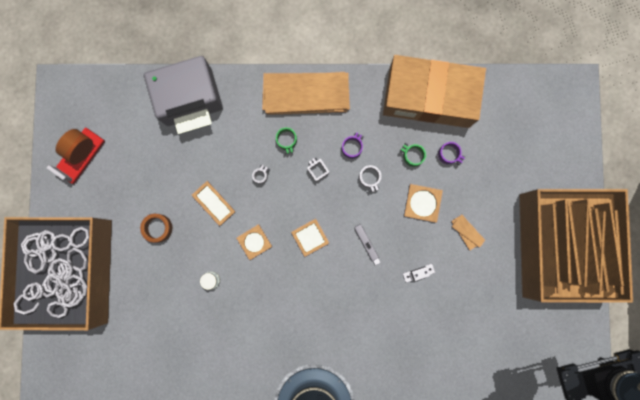

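View pics/side0.png

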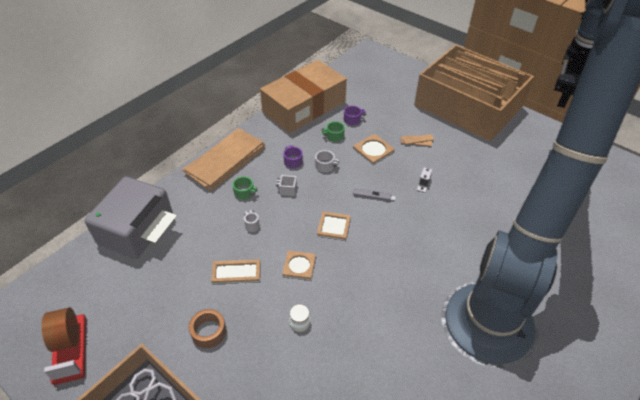

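Both views show the steel ring at top (370,177), and its look-alikes are green (286,140), (414,155) and purple (352,146), (451,153). The other steel clamps are the small ring (260,175), the square (318,170) and the foot clamp (419,273). The trays are oblong (213,203), small round (254,242), square (310,238) and large round (424,204). Only the uncoloured ring at (370,177) fits the description of big_ring, so I'll enlarge it to confirm.

```bash
cat > m.py <<'E'
from h import *
import sys
tag=sys.argv[1]; c=pickle.load(open(tag+'.pkl','rb')); f=c['frame']
hsv=cv2.cvtColor(f,cv2.COLOR_RGB2HSV); 
S=4
big=cv2.resize(f,None,fx=S,fy=S,interpolation=cv2.INTER_CUBIC)
hb=cv2.cvtColor(big,cv2.COLOR_RGB2HSV)
def px(p): return (p[0]+.5)/S-.5,(p[1]+.5)/S-.5
def show(name,mask,z,box,amin):
    m=np.zeros_like(mask);x0,y0,x1,y1=[S*b for b in box];m[y0:y1,x0:x1]=mask[y0:y1,x0:x1]
    for k in cv2.findContours(m,cv2.RETR_EXTERNAL,cv2.CHAIN_APPROX_NONE)[0]:
        if cv2.contourArea(k)<amin*S*S: continue
        w=np.array([plane(c,*px(p),z)[:2] for p in k[:,0]],np.float32)
        r=cv2.minAreaRect(w); M=cv2.moments(w); e=cv2.minEnclosingCircle(w)
        b=cv2.boxPoints(r); d=b[1]-b[0]; g=b[2]-b[1]; d=d if np.hypot(*d)>np.hypot(*g) else g
        print(name,'rect c',np.round(r[0],1),'size',np.round(r[1],1),'long yaw %.1f'%np.degrees(np.arctan2(d[1],d[0])),'cen',np.round([M['m10']/M['m00'],M['m01']/M['m00']],1))
        cv2.drawContours(big,[k],-1,(255,0,255),1)
brown=cv2.inRange(hb,(5,60,60),(25,255,255))
white=cv2.inRange(hb,(0,0,150),(180,70,255))
for n,b in dict(foot=(185,175,240,228),small=(232,220,275,262),sq=(288,216,332,258),bigt=(400,180,446,226)).items():
    show(n+'_tray out z12',brown,12,b,150)
    show(n+'_floor z4',white,4,b,60)
show('big_ring z38',white,38,(352,160,388,197),30)
show('small z38',white,38,(246,160,274,190),30)
show('sq z38',white,38,(302,152,332,186),30)
show('foot z38',white,30,(400,258,440,288),30)
show('tape',brown,40,(135,205,175,250),60)
show('jar',white,50,(195,268,222,294),60)
box=eval(sys.argv[2]) if len(sys.argv)>2 else (240,130,440,280)
x0,y0,x1,y1=[S*b for b in box]
cv2.imwrite(f'pics/{tag}_c.png',cv2.cvtColor(big[y0:y1,x0:x1],cv2.COLOR_RGB2BGR))
E
python3 m.py top0
```

```text
foot_tray out z12 rect c [576.8 300.4] size [126.4  64.5] long yaw 43.3 cen [576.8 300.3]
foot_floor z4 rect c [583.4 305.3] size [156.4 164.7] long yaw -89.8 cen [583.5 305. ]
small_tray out z12 rect c [463.3 178.7] size [78.3 78.1] long yaw 31.6 cen [463.4 178.7]
small_floor z4 rect c [467.5 182.2] size [122.1 126.6] long yaw -89.7 cen [467.6 182. ]
sq_tray out z12 rect c [477.3  15.8] size [84. 84.] long yaw 29.3 cen [477.4  15.7]
sq_floor z4 rect c [479.8  16.6] size [122.1 128.5] long yaw -89.8 cen [480.   16.5]
bigt_tray out z12 rect c [ 578.9 -314.5] size [98.5 98.8] long yaw -11.2 cen [ 579.  -314.6]
bigt_floor z4 rect c [ 580.8 -315. ] size [134.4 136.4] long yaw -0.5 cen [ 581.  -314.7]
big_ring z38 rect c [ 648.3 -156.7] size [103.3 107.2] long yaw -0.1 cen [ 648.  -156.9]
small z38 rect c [657.6 161.4] size [87.5 80.6] long yaw 0.6 cen [657.7 161.3]
sq z38 rect c [675.5  -3.5] size [98.5 86.3] long yaw 0.1 cen [679.9  -4. ]
foot z38 rect c [ 378.  -298.8] size [ 84.3 114.5] long yaw -89.7 cen [ 378.1 -298.7]
tape rect c [502.1 458.5] size [91.2 84.9] long yaw 83.0 cen [502.6 458.6]
jar rect c [353.6 301.5] size [72.1 77. ] long yaw -89.7 cen [353.7 301.4]
```

View pics/top0_c.png

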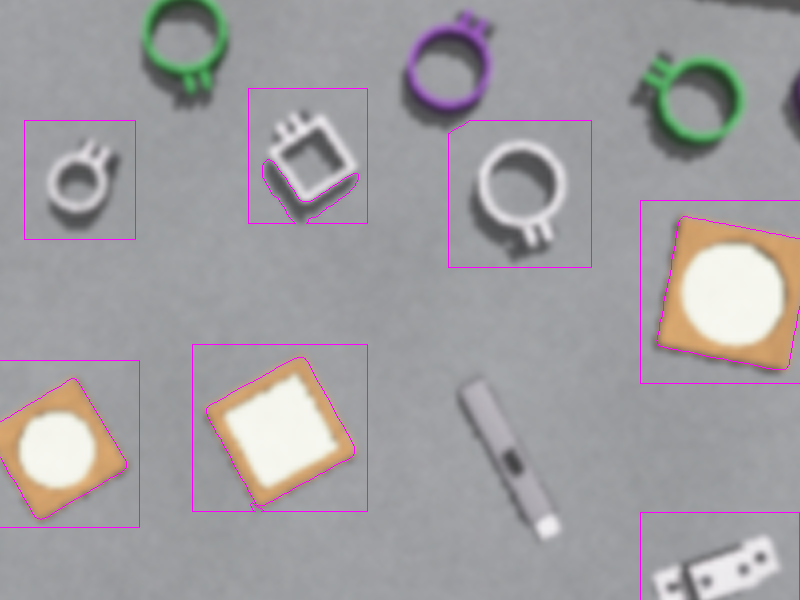

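The crop confirms the uncoloured steel ring (bolt toward the lower right), clear of the purple and green ones. Tray outlines fit well, but the white threshold is too low for the clamps, so I'll raise it.

```bash
cat > m2.py <<'E'
from h import *
import sys
S=4
def clamps(tag,boxes,thr=200,draw=None):
    c=pickle.load(open(tag+'.pkl','rb'))
    big=cv2.resize(c['frame'],None,fx=S,fy=S,interpolation=cv2.INTER_CUBIC)
    hb=cv2.cvtColor(big,cv2.COLOR_RGB2HSV); mask=cv2.inRange(hb,(0,0,thr),(180,60,255))
    for n,(b,z) in boxes.items():
        m=np.zeros_like(mask);x0,y0,x1,y1=[S*q for q in b];m[y0:y1,x0:x1]=mask[y0:y1,x0:x1]
        ks,h=cv2.findContours(m,cv2.RETR_CCOMP,cv2.CHAIN_APPROX_NONE)
        for k,hh in zip(ks,h[0]):
            if cv2.contourArea(k)<10*S*S: continue
            w=np.array([plane(c,(p[0]+.5)/S-.5,(p[1]+.5)/S-.5,z)[:2] for p in k[:,0]],np.float32)
            r=cv2.minAreaRect(w);M=cv2.moments(w);e=cv2.minEnclosingCircle(w)
            bb=cv2.boxPoints(r);d=bb[1]-bb[0];g=bb[2]-bb[1];d=d if np.hypot(*d)>np.hypot(*g) else g
            cen=np.array([M['m10'],M['m01']])/M['m00']; far=w[np.argmax(np.hypot(*(w-cen).T))]
            print(n,'hole' if hh[3]>=0 else 'out','rect',np.round(r[0],1),np.round(r[1],1),'yaw %.1f'%np.degrees(np.arctan2(d[1],d[0])),'cen',np.round(cen,1),'circ',np.round(e[0],1),round(e[1],1),'far',np.round(far,1))
            cv2.drawContours(big,[k],-1,(255,0,255),1)
    if draw:
        x0,y0,x1,y1=[S*q for q in draw]
        cv2.imwrite(f'pics/{tag}_d.png',cv2.cvtColor(big[y0:y1,x0:x1],cv2.COLOR_RGB2BGR))
if __name__=='__main__':
    clamps('top0',dict(big=((352,160,388,197),38),small=((246,160,274,190),38),sq=((302,152,332,186),38),foot=((400,258,440,288),38),foot5=((400,258,440,288),5),jar=((195,268,222,294),50)),draw=(245,145,445,295))
E
python3 m2.py
```

```text
big out rect [ 653.5 -161.8] [70.4 61. ] yaw 54.1 cen [ 654.8 -158.9] circ [ 649.8 -160.4] 37.7 far [ 616.7 -178.4]
big hole rect [ 656.5 -158.6] [52.1 52.1] yaw -63.2 cen [ 656.1 -158.7] circ [ 656.  -158.6] 26.8 far [ 669.5 -135.4]
small out rect [665.7 163.5] [22.  49.3] yaw -62.0 cen [668.8 162.9] circ [663. 162.] 25.0 far [645.4 179.6]
sq out rect [678.4  -4.6] [57.7 47.7] yaw 34.6 cen [674.9  -7.1] circ [676.3  -6.6] 32.5 far [697.7  17.8]
sq hole rect [672.8  -6.8] [40.8 41. ] yaw -55.9 cen [673.8  -7.3] circ [672.5  -6.9] 25.8 far [677.2  18.5]
foot out rect [ 366.8 -261.9] [26.  17.5] yaw 16.6 cen [ 367.2 -260.4] circ [ 367.2 -262.7] 14.0 far [ 380.7 -266.4]
foot out rect [ 379.5 -309.1] [29.8 61.4] yaw -63.9 cen [ 380.8 -310.8] circ [ 380.5 -308.6] 31.8 far [ 359.6 -284.6]
foot hole rect [ 388.3 -326. ] [10.4 10.6] yaw -45.1 cen [ 388.4 -326.2] circ [ 388.2 -326.2] 5.7 far [ 385.8 -321. ]
foot5 out rect [ 364.8 -267.3] [26.6 17.9] yaw 16.6 cen [ 365.3 -265.7] circ [ 365.3 -268. ] 14.3 far [ 379.  -271.9]
foot5 out rect [ 377.8 -315.5] [30.5 62.8] yaw -63.9 cen [ 379.2 -317.3] circ [ 378.9 -315. ] 32.5 far [ 357.6 -290.5]
foot5 hole rect [ 386.9 -332.8] [10.6 10.8] yaw -45.1 cen [ 386.9 -332.9] circ [ 386.7 -333. ] 5.8 far [ 384.4 -327.7]
jar out rect [352.7 302.6] [44.7 44.5] yaw 46.0 cen [353.  302.8] circ [353.4 302.8] 23.1 far [376.3 305.1]
```

View pics/top0_d.png

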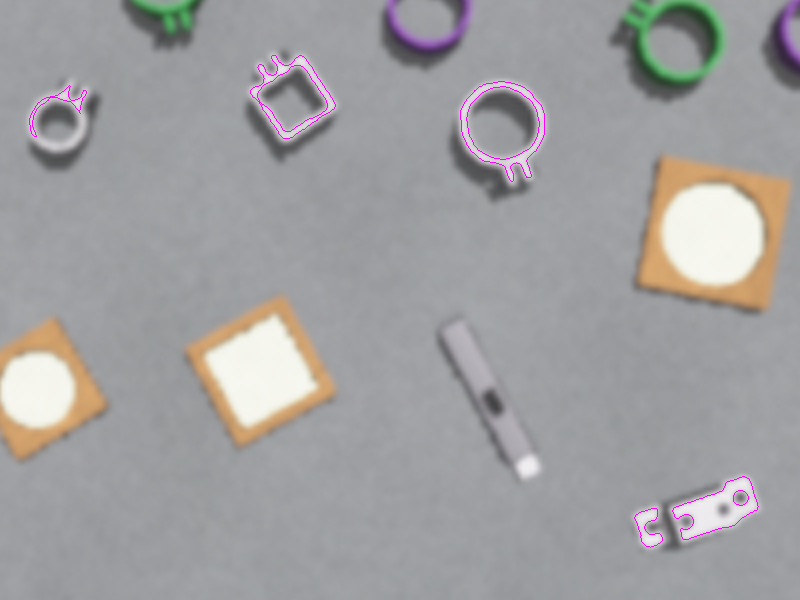

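The square clamp has its centre at (673,-7) and yaw 34°, with the bolt toward +x/+y. The big ring has its centre at (656,-159) and yaw about 198°. I'll start toward the big ring.

{"fn": "jog_arm", "kwargs": {"plan": [[0.03,0.03,0,0,0,0.01],[0.031,0.031,0,0,0,0.01],[0.031,0.031,0,0,0,0.01],[0.031,0.031,0,0,0,0.01],[0.031,0.031,0,0,0,0.01],[0.031,0.031,0,0,0,0.01],[0.031,0.031,0,0,0,0.01],[0.031,0.031,0,0,0,0]], "fingers": 0.087}}

```text
t: 1.1
tool_pos: [411.9, -406.4, 186.5]
tool_rot: [-3.141, 0.0, 0.316]
contact_force: [0.6, -0.4, 0.0]
grip_width: 87.1
grasp_force: 0.0
```

{"fn": "jog_arm", "kwargs": {"plan": [[0.031,0.031,0,0,0,0],[0.031,0.031,0,0,0,0],[0.031,0.031,0,0,0,0],[0.031,0.031,0,0,0,0],[0.031,0.031,0,0,0,0],[0.031,0.031,0,0,0,0],[0.031,0.031,0,0,0,0],[0.028,0.031,0,0,0,0]]}}

```text
t: 2.1
tool_pos: [656.9, -158.6, 186.2]
tool_rot: [-3.141, 0.001, 0.316]
contact_force: [0.5, 0.3, 0.8]
grip_width: 87.1
grasp_force: 0.0
```

```bash
cat >> m2.py <<'E'
    clamps('top0',dict(small=((246,160,274,190),38)),thr=180)
    clamps('top0',dict(small=((246,160,274,190),38)),thr=170)
    c=pickle.load(open('top0.pkl','rb'))
    for n,u,v,z in [('smallc',58,123,38),('ear',77,93,38),('big',503,123,38),('big ears',519,172,38),('footL1',634,517,5),('footL2',649,547,5),('footR1',745,477,5),('footR2',758,510,5),('capL1',671,507,38),('capL2',681,540,38),('sq ears',268,68,38)]:
        print(n,np.round(plane(c,245+(u+.5)/4-.5,145+(v+.5)/4-.5,z),1))
    # side view cross-check
    c=pickle.load(open('side0.pkl','rb'))
    for p in [(656.3,-158.7,38),(673,-7,38),(477,15.8,12),(463,178.7,12),(577,300.4,12),(579,-314.5,12),(378,-293,38),(668,163,38)]:
        q=R.from_euler('xyz',c['orientation']).inv().apply(np.array(p)-c['xyz']); print(p,np.round([c['cx']+c['fx']*q[0]/-q[2],c['cy']+c['fy']*q[1]/q[2]],1))
E
python3 m2.py | tail -25
```

```text
foot5 hole rect [ 386.9 -332.8] [10.6 10.8] yaw -45.1 cen [ 386.9 -332.9] circ [ 386.7 -333. ] 5.8 far [ 384.4 -327.7]
jar out rect [352.7 302.6] [44.7 44.5] yaw 46.0 cen [353.  302.8] circ [353.4 302.8] 23.1 far [376.3 305.1]
small out rect [661.6 163.8] [42.5 51.6] yaw -6.0 cen [658.4 162.9] circ [662.6 161.3] 27.2 far [681.3 141.6]
small hole rect [656.4 163.4] [30.5 32.2] yaw -44.4 cen [656.5 163.3] circ [656.  163.2] 16.6 far [652.1 147.1]
small out rect [662.3 161.1] [44.  54.4] yaw -28.2 cen [659. 163.] circ [663.5 162.3] 28.4 far [682.7 141.6]
small hole rect [656.4 163.4] [29.5 31.2] yaw -44.7 cen [656.8 163.2] circ [655.9 163. ] 16.1 far [653.5 147.1]
smallc [655.  162.3  38. ]
ear [676.9 148.8  38. ]
big [ 655.8 -159.1   38. ]
big ears [ 620.3 -170.5   38. ]
footL1 [ 372.5 -255.9    5. ]
footL2 [ 351.  -266.5    5. ]
footR1 [ 401.7 -336.6    5. ]
footR2 [ 378.  -345.7    5. ]
capL1 [ 381.4 -277.1   38. ]
capL2 [ 358.2 -283.9   38. ]
sq ears [695.5  10.6  38. ]
(656.3, -158.7, 38) [325.2 157. ]
(673, -7, 38) [288.2 181.5]
(477, 15.8, 12) [334.6 225. ]
(463, 178.7, 12) [300.  264.5]
(577, 300.4, 12) [236.5 270.7]
(579, -314.5, 12) [374.3 148. ]
(378, -293, 38) [425.1 174.9]
(668, 163, 38) [248.4 216.1]
```

The side-view projections agree with the objects. The small ring is at (656,163), yaw -32°, and the foot clamp is at (376.5,-301), yaw -70.7°. Now descend on the big ring.

{"fn": "jog_arm", "kwargs": {"plan": [[0,0,-0.03,0,0,0],[0,0,-0.03,0,0,0],[0,0,-0.03,0,0,0],[0,0,-0.03,0,0,0],[0,0,-0.018,0,0,0],[0,0,-0.013,0,0,0],[0,0,-0.012,0,0,0],[0,0,-0.011,0,0,0]]}}

```text
t: 3.1
tool_pos: [656.8, -159.8, 12.8]
tool_rot: [3.141, -0.001, 0.316]
contact_force: [-0.3, -0.0, -0.1]
grip_width: 87.0
grasp_force: 0.0
```

{"fn": "jog_arm", "kwargs": {"plan": [[0,0,0,0,0,0],[0,0,0,0,0,0],[0,0,0,0,0,0],[0,0,0,0,0,0],[0,0,0,0,0,0],[0,0,0,0,0,0]], "fingers": 0.05, "grip_force": 25}}

```text
t: 3.85
tool_pos: [656.3, -159.7, 13.0]
tool_rot: [3.141, -0.0, 0.316]
contact_force: [0.4, -0.4, -0.0]
grip_width: 50.5
grasp_force: 0.0
```

```bash
python3 - <<'E'
from h import *
a=snap('top','t1'); b=snap('side','s1')
f=lambda c,x,y:cv2.resize(c['frame'][y-50:y+50,x-60:x+60],None,fx=3.3,fy=5*3.3/5,interpolation=2)
cv2.imwrite('pics/v1.png',cv2.cvtColor(np.hstack([f(a,370,180),f(b,325,157)]),4))
E
```

```text
(no output)
```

View pics/v1.png

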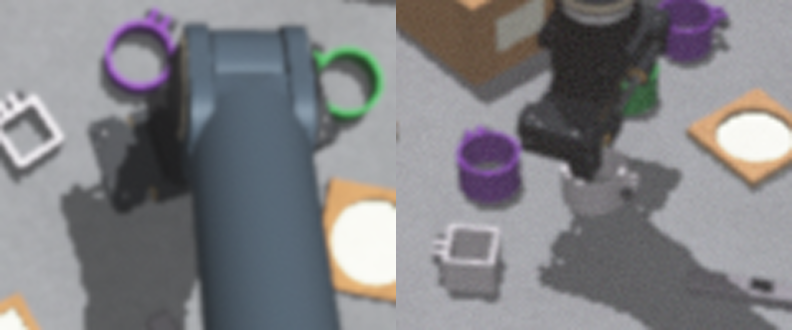

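The ring appears still in place in the side view at about (326,162), but the fingers closed to 50 with no force. I'll zoom in with the projected tip points.

```bash
cat >> h.py <<'E'
def proj(c,p):
    q=R.from_euler('xyz',c['orientation']).inv().apply(np.array(p)-c['xyz']); return np.array([c['cx']+c['fx']*q[0]/-q[2],c['cy']+c['fy']*q[1]/q[2]])
E
python3 - <<'E'
from h import *
from station import sense
s=sense(); print(s['tool_pos'],s['tool_rot'],s['joints'],s['grip_width'])
c=pickle.load(open('s1.pkl','rb'));c0=pickle.load(open('side0.pkl','rb'))
S=8;x,y=325,145
def f(c): return cv2.resize(c['frame'][y-36:y+36,x-25:x+25],None,fx=S,fy=S,interpolation=2)
a=f(c);d=s['tool_pos'];yy=np.array([np.sin(.316),-np.cos(.316),0])
for k in(-25,0,25):
    for z,col in((0,(255,0,0)),(19,(255,255,0)),(70,(0,255,255))):
        p=proj(c,d+k*yy+[0,0,z]);cv2.circle(a,tuple(int(v) for v in ((p-[x-25,y-36]+.5)*S)),4,col,-1)
cv2.imwrite('pics/v2.png',cv2.cvtColor(np.hstack([a,f(c0)]),4))
E
```

```text
[ 656.28519151 -159.69866788   12.89437165] [ 3.14153386e+00 -3.92337450e-05  3.15819272e-01] [ 0.34734123  0.65845575 -0.24983839  1.66523651  0.20400247  0.84345858
 -1.24346829] 50.205574105066184
```

View pics/v2.png

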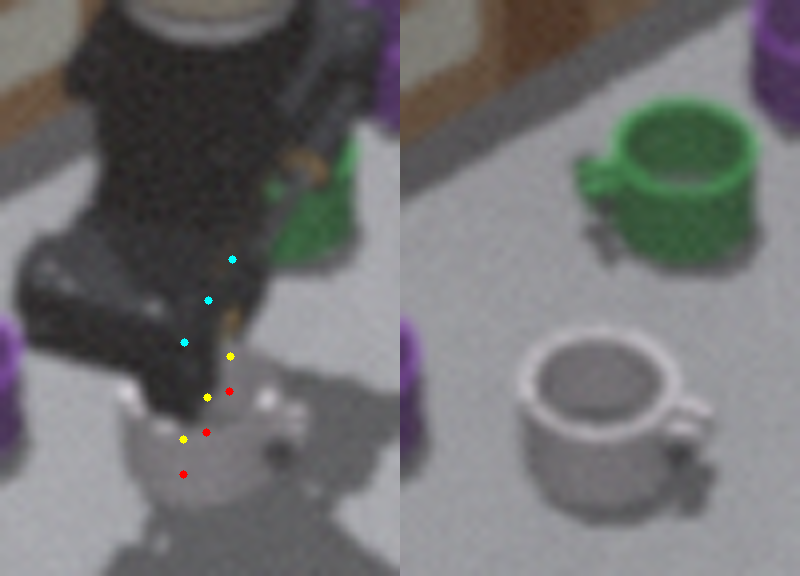

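{"fn": "jog_arm", "kwargs": {"plan": [[0,0,0,0,0,0],[0,0,0,0,0,0],[0,0,0,0,0,0],[0,0,0,0,0,0],[0,0,0,0,0,0]], "fingers": 0.087, "grip_force": 5}}

```text
t: 4.58
tool_pos: [656.3, -159.7, 12.8]
tool_rot: [3.142, -0.0, 0.316]
contact_force: [-0.1, 0.2, -0.5]
grip_width: 85.3
grasp_force: 0.0
```

```bash
python3 - <<'E'
from h import *
c=snap('side','s2')
S=8;x,y=325,145
cv2.imwrite('pics/v3.png',cv2.cvtColor(cv2.resize(c['frame'][y-36:y+36,x-36:x+36],None,fx=S,fy=S,interpolation=2),4))
E
```

```text
(no output)
```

View pics/v3.png

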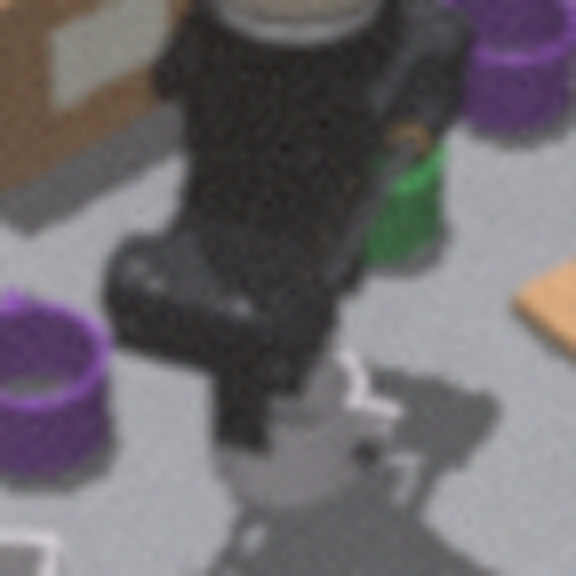

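Open, the near fingertip shows at crop (240,440). The reported TCP z=13 should put it near (248,510), so the real tips look about 35 mm higher than reported, above the ring. I'll lower in small steps and watch the force.

{"fn": "jog_arm", "kwargs": {"plan": [[0,0,-0.002,0,0,0],[0,0,-0.002,0,0,0],[0,0,-0.002,0,0,0],[0,0,-0.002,0,0,0]]}}

```text
t: 5.12
tool_pos: [656.2, -159.7, 4.6]
tool_rot: [-3.142, 0.0, 0.316]
contact_force: [0.8, -0.2, 0.3]
grip_width: 86.7
grasp_force: 0.0
```

```bash
python3 - <<'E'
from h import *
c=pickle.load(open('top0.pkl','rb'));print(proj(c,(164.1,-654.1,186)),proj(c,(164.1,-654.1,221)))
for n in('t1','s2'):
    c=pickle.load(open(n+'.pkl','rb'))
    print(n,[np.round(proj(c,(656.3+k*.31,-159.7-k*.95,z)),1).tolist() for k in(-50,50) for z in(13,48)])
f=pickle.load(open('top0.pkl','rb'))['frame'][340:400,480:640]
cv2.imwrite('pics/v4.png',cv2.cvtColor(cv2.resize(f,None,fx=5,fy=5,interpolation=2),4))
E
```

```text
[574.24717515 362.34130326] [581.24466074 365.58720242]
t1 [[353.6, 181.6], [354.3, 180.0], [386.0, 171.2], [387.5, 169.4]]
s2 [[319.4, 173.1], [319.4, 165.0], [331.1, 152.5], [331.3, 144.3]]
```

View pics/v4.png

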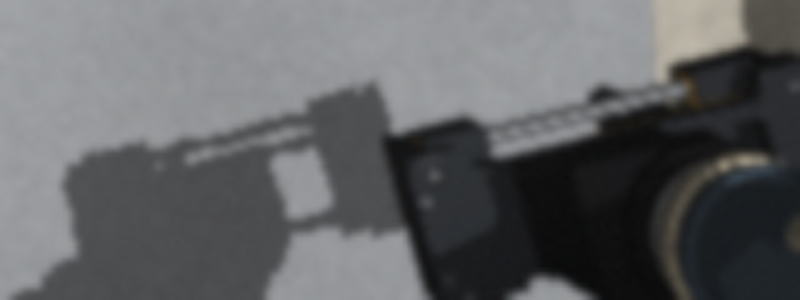

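The near tip is at side (319,164), which corresponds to z≈50, while the reading says 13. Still no contact at reported 4.6, so I'll keep lowering carefully.

{"fn": "jog_arm", "kwargs": {"plan": [[0,0,-0.002,0,0,0],[0,0,-0.002,0,0,0],[0,0,-0.002,0,0,0]]}}

```text
t: 5.5
tool_pos: [656.3, -159.7, -1.3]
tool_rot: [3.142, -0.0, 0.316]
contact_force: [0.3, 1.1, 0.2]
grip_width: 87.3
grasp_force: 0.0
```

{"fn": "jog_arm", "kwargs": {"plan": [[0,0,-0.002,0,0,0],[0,0,-0.002,0,0,0],[0,0,-0.002,0,0,0]]}}

```text
t: 5.88
tool_pos: [656.3, -159.7, -7.3]
tool_rot: [3.142, -0.0, 0.316]
contact_force: [0.3, 0.7, 0.3]
grip_width: 86.2
grasp_force: 0.0
```

{"fn": "jog_arm", "kwargs": {"plan": [[0,0,-0.002,0,0,0],[0,0,-0.002,0,0,0],[0,0,-0.002,0,0,0],[0,0,-0.002,0,0,0],[0,0,-0.002,0,0,0]]}}

```text
t: 6.5
tool_pos: [656.3, -159.8, -17.2]
tool_rot: [3.141, -0.0, 0.316]
contact_force: [-0.0, 0.4, -0.1]
grip_width: 86.8
grasp_force: 0.0
```

```bash
python3 - <<'E'
from h import *
from station import sense
c=snap('side','s3');p=sense()['tool_pos'];print(p)
S=8;x,y=325,155
a=cv2.resize(c['frame'][y-36:y+36,x-36:x+36],None,fx=S,fy=S,interpolation=2)
for k in(-43.5,43.5):
  for dz in(30,35,40):
    q=(proj(c,p+[k*.31,-k*.95,dz])-[x-36,y-36]+.5)*S;cv2.circle(a,tuple(int(v) for v in q),3,(255,0,0),-1);print(k,dz,q)
cv2.imwrite('pics/v5.png',cv2.cvtColor(a,4))
E
```

```text
[ 656.10827618 -159.69189954  -17.53910899]
-43.5 30 [253.56439915 427.10156583]
-43.5 35 [253.62456044 417.9631421 ]
-43.5 40 [253.6850049  408.78170715]
43.5 30 [334.98362682 283.22346231]
43.5 35 [335.22668915 274.05848344]
43.5 40 [335.47085784 264.85178838]
```

View pics/v5.png

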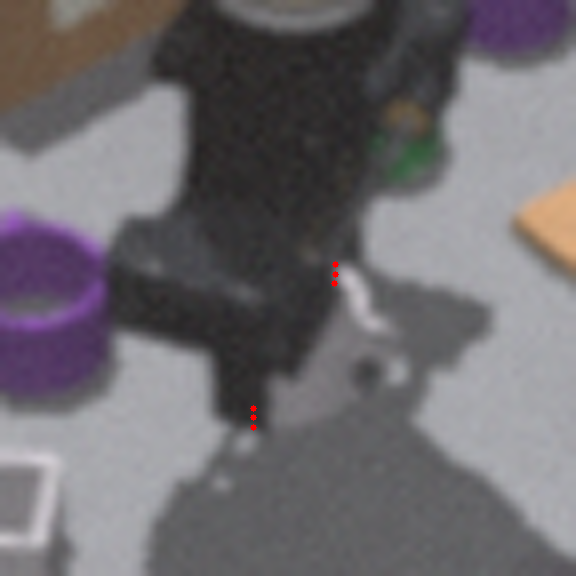

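Tips are now at about crop (250,430), real z≈12, straddling the ring. That means the reported z runs about 30 mm low. Now grip.

{"fn": "jog_arm", "kwargs": {"plan": [[0,0,0,0,0,0],[0,0,0,0,0,0],[0,0,0,0,0,0],[0,0,0,0,0,0],[0,0,0,0,0,0]], "fingers": 0.05, "grip_force": 25}}

```text
t: 7.18
tool_pos: [656.4, -159.8, -17.0]
tool_rot: [3.141, -0.0, 0.316]
contact_force: [-0.4, -0.3, 1.1]
grip_width: 59.8
grasp_force: 25.0
```

{"fn": "jog_arm", "kwargs": {"plan": [[0,0,0.005,0,0,0],[0,0,0.01,0,0,0],[0,0,0.015,0,0,0],[0,0,0.02,0,0,0],[0,0,0.02,0,0,0],[0,0,0.02,0,0,0],[0,0,0.01,0,0,0]]}}

```text
t: 8.05
tool_pos: [657.2, -159.9, 85.1]
tool_rot: [3.14, -0.002, 0.316]
contact_force: [0.6, -0.3, -1.3]
grip_width: 60.1
grasp_force: 25.0
```

{"fn": "jog_arm", "kwargs": {"plan": [[-0.012,-0.025,0,0,0,0],[-0.016,-0.032,0,0,0,0],[-0.016,-0.032,0,0,0,0],[-0.016,-0.032,0,0,0,0],[-0.012,-0.023,0,0,0,0],[-0.006,-0.01,0,0,0,0],[0,0,0,0,0,0],[0,0,0,0,0,0]]}}

```text
t: 9.05
tool_pos: [579.3, -311.8, 82.9]
tool_rot: [-3.141, -0.001, 0.318]
contact_force: [0.7, -0.0, -1.1]
grip_width: 59.8
grasp_force: 25.0
```

```bash
python3 - <<'E'
from h import *
from station import sense
c=snap('side','s4');p=sense()['tool_pos'];print(p)
S=8;x,y=374,138
a=cv2.resize(c['frame'][y-36:y+36,x-40:x+40],None,fx=S,fy=S,interpolation=2)
cv2.imwrite('pics/v6.png',cv2.cvtColor(a,4))
print([(proj(c,(p[0],p[1],z))-[x-40,y-36]+.5)*S for z in(88+2,88+40)],(proj(c,(578.9,-314.5,4))-[x-40,y-36]+.5)*S)
E
```

```text
[ 579.2950085  -311.72740299   82.9363404 ]
[array([338.44120207, 227.81052848]), array([346.88917505, 151.90218137])] [325.20588515 386.9519134 ]
```

View pics/v6.png

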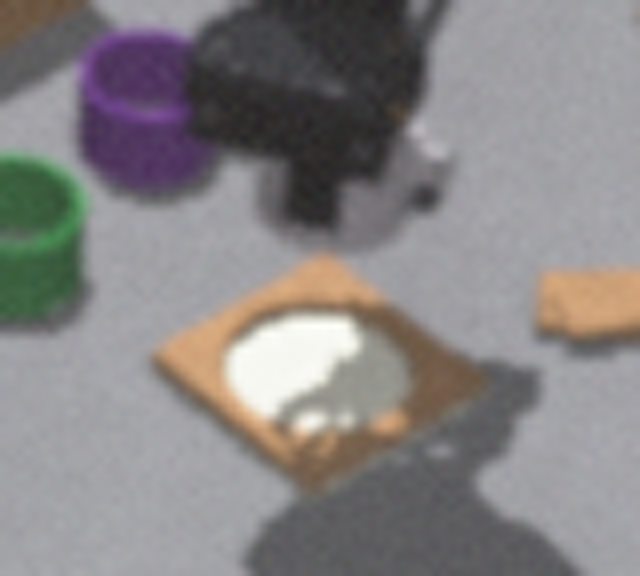

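The held ring is at (337,200), matching the predicted pose over the tray hole (318,365), with its underside about 100 mm up. Lower it.

{"fn": "jog_arm", "kwargs": {"plan": [[0,-0.003,-0.02,0,0,0],[0,0,-0.025,0,0,0],[0,0,-0.02,0,0,0],[0,0,-0.013,0,0,0],[0,0,-0.007,0,0,0],[0,0,-0.005,0,0,0],[0,0,-0.003,0,0,0],[0,0,0,0,0,0]]}}

```text
t: 10.1
tool_pos: [578.5, -316.8, -9.9]
tool_rot: [3.141, -0.0, 0.316]
contact_force: [0.6, 0.5, -1.5]
grip_width: 60.1
grasp_force: 25.0
```

{"fn": "jog_arm", "kwargs": {"plan": [[0,0,-0.001,0,0,0],[0,0,-0.001,0,0,0],[0,0,0,0,0,0]]}}

```text
t: 10.48
tool_pos: [578.3, -316.7, -12.1]
tool_rot: [3.141, -0.0, 0.316]
contact_force: [0.2, 0.3, -1.2]
grip_width: 60.0
grasp_force: 25.0
```

{"fn": "jog_arm", "kwargs": {"plan": [[0,0.002,0,0,0,0],[0,0,-0.001,0,0,0],[0,0,-0.001,0,0,0],[0,0,0,0,0,0]]}}

```text
t: 10.98
tool_pos: [578.5, -314.4, -13.1]
tool_rot: [3.142, -0.0, 0.316]
contact_force: [-2.2, 1.1, 4.6]
grip_width: 59.8
grasp_force: 25.0
```

{"fn": "jog_arm", "kwargs": {"plan": [[0,0,0,0,0,0],[0,0,0,0,0,0],[0,0,0,0,0,0],[0,0,0,0,0,0]], "fingers": 0.08}}

```text
t: 11.48
tool_pos: [578.3, -314.8, -14.3]
tool_rot: [3.142, 0.0, 0.316]
contact_force: [0.3, 0.4, -0.5]
grip_width: 79.6
grasp_force: 0.0
```

{"fn": "jog_arm", "kwargs": {"plan": [[0,0,0.01,0,0,0],[0,0,0.02,0,0,0],[0,0,0.03,0,0,0],[0,0,0.04,0,0,0],[0,0,0.04,0,0,0]]}}

```text
t: 12.1
tool_pos: [578.6, -314.8, 128.9]
tool_rot: [3.14, -0.001, 0.316]
contact_force: [0.5, -0.4, 0.1]
grip_width: 80.0
grasp_force: 0.0
```

The big ring is on the floor of its tray. Next is the small ring at (656,163): turn to yaw 148° (≡ -32°).

{"fn": "jog_arm", "kwargs": {"plan": [[0.005,0.03,0,0,0,0.15],[0.005,0.03,0,0,0,0.15],[0.005,0.03,0,0,0,0.15],[0.005,0.03,0,0,0,0.15],[0.005,0.03,0,0,0,0.15],[0.005,0.03,0,0,0,0.15],[0.005,0.03,0,0,0,0.15],[0.005,0.03,0,0,0,0.15]]}}

```text
t: 13.1
tool_pos: [618.9, -74.0, 127.7]
tool_rot: [3.139, 0.001, 1.52]
contact_force: [1.6, -0.3, -0.1]
grip_width: 80.1
grasp_force: 0.0
```

{"fn": "jog_arm", "kwargs": {"plan": [[0.005,0.03,0,0,0,0.15],[0.005,0.03,0,0,0,0.15],[0.005,0.03,0,0,0,0.15],[0.005,0.03,0,0,0,0.15],[0.005,0.03,0,0,0,0.15],[0.005,0.03,0,0,0,0.15],[0.005,0.03,0,0,0,0.15],[0.002,0.028,0,0,0,0.017]]}}

```text
t: 14.1
tool_pos: [656.0, 164.0, 127.5]
tool_rot: [3.141, 0.001, 2.583]
contact_force: [-0.1, 0.4, -0.6]
grip_width: 79.7
grasp_force: 0.0
```

{"fn": "jog_arm", "kwargs": {"plan": [[0,0,0,0,0,0],[0,0,0,0,0,0]]}}

```text
t: 14.35
tool_pos: [655.8, 161.8, 126.6]
tool_rot: [-3.141, 0.002, 2.581]
contact_force: [-0.7, -0.7, 0.2]
grip_width: 80.1
grasp_force: 0.0
```

```bash
python3 - <<'E'
from h import *
from station import sense
print(sense()['joints'])
t=snap('top','t5');c=snap('side','s5')
S=5
def crop(c,x,y,S): return cv2.resize(c['frame'][y-36:y+36,x-40:x+40],None,fx=S,fy=S,interpolation=2)
cv2.imwrite('pics/v7.png',cv2.cvtColor(np.hstack([crop(t,424,204,5),crop(c,250,205,5)]),4))
E
```

```text
[ 0.22549134  0.6598381  -0.82185437  1.56204262  0.51682453  1.14807478
  0.30273525]
```

View pics/v7.png

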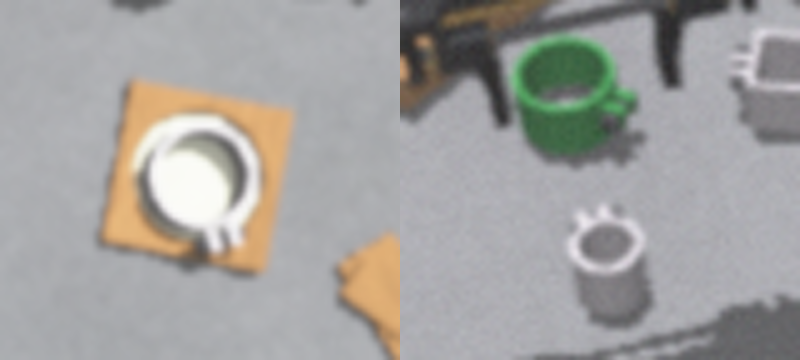

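The top crop shows the big ring seated in its tray. The side crop shows the gripper tips straddling well above the small ring (640-400,240). Descend.

{"fn": "jog_arm", "kwargs": {"plan": [[0,0.001,-0.02,0,0,0],[0,0,-0.03,0,0,0],[0,0,-0.03,0,0,0],[0,0,-0.025,0,0,0],[0,0,-0.02,0,0,0],[0,0,-0.01,0,0,0],[0,0,-0.006,0,0,0],[0,0,-0.002,0,0,0]]}}

```text
t: 15.45
tool_pos: [655.6, 164.5, -16.9]
tool_rot: [3.141, 0.0, 2.583]
contact_force: [-0.4, -0.3, 0.6]
grip_width: 80.4
grasp_force: 0.0
```

{"fn": "jog_arm", "kwargs": {"plan": [[0,0,0,0,0,0],[0,0,0,0,0,0],[0,0,0,0,0,0],[0,0,0,0,0,0],[0,0,0,0,0,0],[0,0,0,0,0,0]], "fingers": 0.03}}

```text
t: 16.2
tool_pos: [655.3, 164.1, -17.0]
tool_rot: [-3.141, 0.0, 2.583]
contact_force: [-0.3, -0.9, 0.9]
grip_width: 39.7
grasp_force: 25.0
```

{"fn": "jog_arm", "kwargs": {"plan": [[0,0,0.008,0,0,0],[0,0,0.012,0,0,0],[0,0,0.02,0,0,0],[0,0,0.02,0,0,0],[0,0,0.02,0,0,0],[-0.01,0,0.01,0,0,0],[-0.02,0.002,0,0,0,0],[-0.02,0.002,0,0,0,0]]}}

```text
t: 17.2
tool_pos: [603.8, 168.2, 73.1]
tool_rot: [-3.141, -0.0, 2.583]
contact_force: [-0.7, -1.3, -1.5]
grip_width: 39.7
grasp_force: 25.0
```

{"fn": "jog_arm", "kwargs": {"plan": [[-0.026,0.002,0,0,0,0],[-0.026,0.002,0,0,0,0],[-0.026,0.002,0,0,0,0],[-0.026,0.002,0,0,0,0],[-0.022,0.002,0,0,0,0],[-0.012,0,0,0,0,0],[-0.004,0,0,0,0,0],[0,0,0,0,0,0]]}}

```text
t: 18.2
tool_pos: [463.8, 178.1, 73.0]
tool_rot: [3.141, 0.0, 2.582]
contact_force: [0.8, -0.2, -1.4]
grip_width: 39.7
grasp_force: 25.0
```

Release height is -13.

{"fn": "jog_arm", "kwargs": {"plan": [[0,0,-0.02,0,0,0],[0,0,-0.025,0,0,0],[0,0,-0.02,0,0,0],[0,0,-0.01,0,0,0],[0,0,-0.005,0,0,0],[0,0,-0.003,0,0,0],[0,0,0,0,0,0]]}}

```text
t: 19.08
tool_pos: [463.6, 178.4, -9.9]
tool_rot: [3.141, 0.0, 2.583]
contact_force: [0.7, -0.0, -1.2]
grip_width: 39.6
grasp_force: 25.0
```

{"fn": "jog_arm", "kwargs": {"plan": [[0,0,-0.001,0,0,0],[0,0,-0.001,0,0,0],[0,0,0,0,0,0]]}}

```text
t: 19.45
tool_pos: [463.4, 178.2, -12.1]
tool_rot: [3.141, 0.0, 2.583]
contact_force: [-0.2, -0.3, -0.8]
grip_width: 39.7
grasp_force: 25.0
```

{"fn": "jog_arm", "kwargs": {"plan": [[0,0,-0.001,0,0,0],[0,0,-0.001,0,0,0],[0,0,0,0,0,0]]}}

```text
t: 19.82
tool_pos: [463.4, 178.3, -13.2]
tool_rot: [-3.141, 0.001, 2.583]
contact_force: [-2.8, -2.0, 8.4]
grip_width: 39.7
grasp_force: 25.0
```

{"fn": "jog_arm", "kwargs": {"plan": [[0,0,0,0,0,0],[0,0,0,0,0,0],[0,0,0,0,0,0],[0,0,0,0,0,0],[0,0,0,0,0,0]], "fingers": 0.075}}

```text
t: 20.45
tool_pos: [463.3, 178.3, -14.2]
tool_rot: [3.142, -0.0, 2.583]
contact_force: [-0.1, 0.0, -0.5]
grip_width: 73.6
grasp_force: 0.0
```

{"fn": "jog_arm", "kwargs": {"plan": [[0,0,0.01,0,0,0],[0,0,0.02,0,0,0],[0,0,0.03,0,0,0],[0,0,0.04,0,0,0],[0,0,0.03,0,0,0]]}}

```text
t: 21.08
tool_pos: [463.6, 178.7, 118.0]
tool_rot: [3.14, 0.001, 2.583]
contact_force: [1.2, -0.3, -0.7]
grip_width: 75.2
grasp_force: 0.0
```

Next is the square clamp at (673,-7), yaw 34.1°.

{"fn": "jog_arm", "kwargs": {"plan": [[0.015,-0.014,0,0,0,-0.15],[0.015,-0.014,0,0,0,-0.15],[0.015,-0.014,0,0,0,-0.15],[0.015,-0.014,0,0,0,-0.15],[0.015,-0.014,0,0,0,-0.15],[0.015,-0.014,0,0,0,-0.15],[0.015,-0.014,0,0,0,-0.15],[0.015,-0.014,0,0,0,-0.15]]}}

```text
t: 22.08
tool_pos: [583.7, 66.1, 116.5]
tool_rot: [3.141, -0.001, 1.378]
contact_force: [0.1, 0.2, 0.4]
grip_width: 74.9
grasp_force: 0.0
```

{"fn": "jog_arm", "kwargs": {"plan": [[0.015,-0.014,0,0,0,-0.15],[0.015,-0.014,0,0,0,-0.15],[0.015,-0.014,0,0,0,-0.15],[0.015,-0.014,0,0,0,-0.15],[0.015,-0.012,0,0,0,-0.15],[0.015,-0.006,0,0,0,-0.038],[0,0,0,0,0,0],[0,0,0,0,0,0]]}}

```text
t: 23.08
tool_pos: [672.6, -6.9, 116.0]
tool_rot: [-3.141, 0.0, 0.596]
contact_force: [-0.1, 0.3, -0.5]
grip_width: 74.9
grasp_force: 0.0
```

{"fn": "jog_arm", "kwargs": {"plan": [[0,0,-0.02,0,0,0],[0,0,-0.03,0,0,0],[0,0,-0.03,0,0,0],[0,0,-0.025,0,0,0],[0,0,-0.015,0,0,0],[0,0,-0.008,0,0,0],[0,0,-0.005,0,0,0],[0,0,0,0,0,0]]}}

```text
t: 24.08
tool_pos: [673.6, -7.7, -16.8]
tool_rot: [3.141, -0.001, 0.595]
contact_force: [1.5, 0.3, 0.1]
grip_width: 75.4
grasp_force: 0.0
```

{"fn": "jog_arm", "kwargs": {"plan": [[0,0,0,0,0,0],[0,0,0,0,0,0],[0,0,0,0,0,0],[0,0,0,0,0,0],[0,0,0,0,0,0],[0,0,0,0,0,0]], "fingers": 0.036}}

```text
t: 24.82
tool_pos: [673.6, -8.0, -16.9]
tool_rot: [3.141, -0.0, 0.595]
contact_force: [0.3, -0.6, 1.4]
grip_width: 45.7
grasp_force: 25.0
```

{"fn": "jog_arm", "kwargs": {"plan": [[0,0,0.008,0,0,0],[0,0,0.012,0,0,0],[0,0,0.02,0,0,0],[0,0,0.02,0,0,0],[0,0,0.02,0,0,0],[-0.01,0,0.01,0,0,0],[-0.02,0.003,0,0,0,-0.014],[-0.02,0.003,0,0,0,-0.014]]}}

```text
t: 25.82
tool_pos: [621.8, -1.8, 73.1]
tool_rot: [-3.141, 0.001, 0.566]
contact_force: [0.5, 0.3, -1.1]
grip_width: 45.7
grasp_force: 25.0
```

{"fn": "jog_arm", "kwargs": {"plan": [[-0.026,0.004,0,0,0,-0.014],[-0.026,0.004,0,0,0,-0.014],[-0.026,0.004,0,0,0,-0.014],[-0.026,0.003,0,0,0,-0.014],[-0.022,0.003,0,0,0,0],[-0.014,0,0,0,0,0],[-0.006,0,0,0,0,0],[0,0,0,0,0,0]]}}

```text
t: 26.82
tool_pos: [477.6, 16.1, 73.1]
tool_rot: [3.141, -0.001, 0.51]
contact_force: [-0.3, 0.4, -2.4]
grip_width: 45.5
grasp_force: 25.0
```

{"fn": "jog_arm", "kwargs": {"plan": [[0,0,-0.02,0,0,0],[0,0,-0.025,0,0,0],[0,0,-0.02,0,0,0],[0,0,-0.01,0,0,0],[0,0,-0.005,0,0,0],[0,0,-0.003,0,0,0],[0,0,0,0,0,0]]}}

```text
t: 27.7
tool_pos: [477.7, 16.3, -9.8]
tool_rot: [3.141, -0.001, 0.511]
contact_force: [0.1, -0.5, 0.4]
grip_width: 45.8
grasp_force: 25.0
```

{"fn": "jog_arm", "kwargs": {"plan": [[0,0,-0.001,0,0,0],[0,0,-0.001,0,0,0],[0,0,-0.001,0,0,0],[0,0,0,0,0,0]]}}

```text
t: 28.2
tool_pos: [477.4, 16.3, -12.9]
tool_rot: [3.141, -0.0, 0.511]
contact_force: [-0.8, -0.2, 0.6]
grip_width: 46.2
grasp_force: 25.0
```

{"fn": "jog_arm", "kwargs": {"plan": [[0,0,0,0,0,0],[0,0,0,0,0,0],[0,0,0,0,0,0],[0,0,0,0,0,0],[0,0,0,0,0,0]], "fingers": 0.075}}

```text
t: 28.82
tool_pos: [477.3, 16.3, -13.2]
tool_rot: [3.142, -0.0, 0.511]
contact_force: [0.4, 0.1, -0.3]
grip_width: 74.1
grasp_force: 0.0
```

{"fn": "jog_arm", "kwargs": {"plan": [[0,0,0.01,0,0,0],[0,0,0.02,0,0,0],[0,0,0.03,0,0,0],[0,0,0.04,0,0,0],[0,0,0.03,0,0,0]]}}

```text
t: 29.45
tool_pos: [477.8, 16.5, 119.2]
tool_rot: [3.141, -0.002, 0.511]
contact_force: [0.1, 0.5, -0.9]
grip_width: 74.9
grasp_force: 0.0
```

Next is the foot clamp at (376.5,-301), yaw 109.3°.

{"fn": "jog_arm", "kwargs": {"plan": [[-0.007,-0.025,0,0,0,0.12],[-0.007,-0.025,0,0,0,0.12],[-0.007,-0.025,0,0,0,0.12],[-0.007,-0.025,0,0,0,0.12],[-0.007,-0.025,0,0,0,0.12],[-0.007,-0.025,0,0,0,0.12],[-0.007,-0.025,0,0,0,0.12],[-0.007,-0.025,0,0,0,0.12]]}}

```text
t: 30.45
tool_pos: [421.1, -184.5, 117.6]
tool_rot: [3.141, 0.0, 1.475]
contact_force: [-0.7, -0.2, 0.1]
grip_width: 75.1
grasp_force: 0.0
```

{"fn": "jog_arm", "kwargs": {"plan": [[-0.01,-0.025,0,0,0,0.12],[-0.01,-0.025,0,0,0,0.12],[-0.01,-0.025,0,0,0,0.12],[-0.01,-0.025,0,0,0,0.076],[-0.005,-0.017,0,0,0,0],[0,0,0,0,0,0],[0,0,0,0,0,0]]}}

```text
t: 31.32
tool_pos: [376.8, -299.6, 117.0]
tool_rot: [3.141, -0.0, 1.908]
contact_force: [-0.3, 1.0, 0.2]
grip_width: 74.8
grasp_force: 0.0
```

```bash
python3 - <<'E'
from h import *
from station import sense
s=sense();print(s['joints'],s['tool_pos'])
t=snap('top','t6');c=snap('side','s6')
def crop(c,x,y,S): return cv2.resize(c['frame'][y-36:y+36,x-40:x+40],None,fx=S,fy=S,interpolation=2)
cv2.imwrite('pics/v8.png',cv2.cvtColor(np.hstack([crop(t,282,230,5),crop(c,425,170,5)]),4))
E
```

```text
[ 0.98747115  0.27335996 -0.47202475  2.0360547   0.16081847  0.86723289
  0.76286691] [ 376.83638743 -299.64308743  116.99553777]
```

View pics/v8.png

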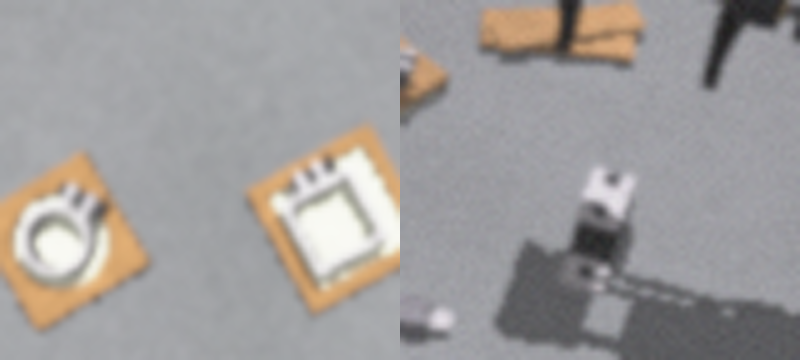

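Both the small ring (55,240) and the square clamp (330,230) sit inside their cut-outs. The foot clamp is ready under the gripper, so descend.

{"fn": "jog_arm", "kwargs": {"plan": [[0,-0.001,-0.02,0,0,0],[0,0,-0.03,0,0,0],[0,0,-0.03,0,0,0],[0,0,-0.025,0,0,0],[0,0,-0.015,0,0,0],[0,0,-0.009,0,0,0],[0,0,-0.005,0,0,0],[0,0,0,0,0,0]]}}

```text
t: 32.42
tool_pos: [376.5, -301.8, -16.9]
tool_rot: [3.141, 0.0, 1.907]
contact_force: [1.4, -0.5, -0.6]
grip_width: 75.3
grasp_force: 0.0
```

{"fn": "jog_arm", "kwargs": {"plan": [[0,0,0,0,0,0],[0,0,0,0,0,0],[0,0,0,0,0,0],[0,0,0,0,0,0],[0,0,0,0,0,0],[0,0,0,0,0,0],[0,0,0,0,0,0]], "fingers": 0.015}}

```text
t: 33.3
tool_pos: [376.5, -301.7, -17.1]
tool_rot: [3.141, 0.0, 1.907]
contact_force: [0.5, -0.2, -0.2]
grip_width: 25.9
grasp_force: 25.0
```

{"fn": "jog_arm", "kwargs": {"plan": [[0,0,0.008,0,0,0],[0,0,0.012,0,0,0],[0,0,0.02,0,0,0],[0,0,0.025,0,0,0],[0,0,0.025,0,0,0],[0,0,0.02,0,0,0],[0.01,0.01,0,0,0,0],[0.01,0.02,0,0,0,0]]}}

```text
t: 34.3
tool_pos: [396.6, -271.3, 92.7]
tool_rot: [3.141, 0.0, 1.905]
contact_force: [0.6, 0.2, -1.1]
grip_width: 26.0
grasp_force: 25.0
```

{"fn": "jog_arm", "kwargs": {"plan": [[0.01,0.027,0,0,0,-0.05],[0.01,0.027,0,0,0,-0.05],[0.01,0.027,0,0,0,-0.05],[0.01,0.027,0,0,0,-0.05],[0.01,0.027,0,0,0,-0.05],[0.01,0.027,0,0,0,-0.05],[0.01,0.027,0,0,0,-0.05],[0.01,0.027,0,0,0,-0.05]]}}

```text
t: 35.3
tool_pos: [476.0, -53.6, 92.1]
tool_rot: [-3.14, -0.001, 1.506]
contact_force: [0.4, -0.3, -0.7]
grip_width: 25.8
grasp_force: 25.0
```

{"fn": "jog_arm", "kwargs": {"plan": [[0.008,0.027,0,0,0,-0.05],[0.008,0.027,0,0,0,-0.05],[0.008,0.027,0,0,0,-0.05],[0.008,0.027,0,0,0,-0.05],[0.008,0.027,0,0,0,-0.05],[0.008,0.027,0,0,0,-0.05],[0.008,0.027,0,0,0,-0.05],[0.008,0.027,0,0,0,-0.05]]}}

```text
t: 36.3
tool_pos: [539.4, 162.2, 91.8]
tool_rot: [-3.14, 0.001, 1.106]
contact_force: [0.6, 0.3, -1.6]
grip_width: 25.9
grasp_force: 25.0
```

{"fn": "jog_arm", "kwargs": {"plan": [[0.008,0.027,0,0,0,-0.06],[0.008,0.027,0,0,0,-0.06],[0.008,0.027,0,0,0,-0.06],[0.007,0.027,0,0,0,-0.06],[0.004,0.02,0,0,0,-0.06],[0.002,0.01,0,0,0,-0.051],[0,0,0,0,0,0],[0,0,0,0,0,0]]}}

```text
t: 37.3
tool_pos: [576.6, 297.9, 92.1]
tool_rot: [-3.141, 0.002, 0.757]
contact_force: [0.4, -0.1, -1.6]
grip_width: 25.8
grasp_force: 25.0
```

```bash
python3 - <<'E'
from h import *
from station import sense
s=sense();print(s['tool_pos'],s['tool_rot'])
c=snap('side','s7')
x,y=236,255;S=6
cv2.imwrite('pics/v9.png',cv2.cvtColor(cv2.resize(c['frame'][y-45:y+35,x-45:x+45],None,fx=S,fy=S,interpolation=2),4))
E
```

```text
[576.58927571 297.89395372  92.08317142] [-3.14149857e+00  1.64511251e-03  7.56616723e-01]
```

View pics/v9.png

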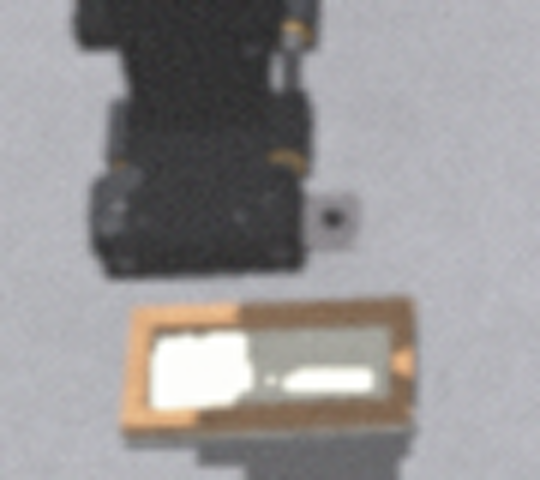

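The held foot clamp's right end is at (360,220) in the crop, above the oblong tray. I'll check it along the foot, with the y correction to come.

```bash
python3 - <<'E'
from h import *
c=pickle.load(open('s7.pkl','rb'))
for L in(40,44,48): print(L,[np.round((proj(c,(576.6-L*.728+k*.686,297.9-L*.686-k*.728,z))-[191,210]+.5)*6) for k in(-13,13) for z in(109+5,)])
E
```

```text
40 [array([349., 246.]), array([351., 195.])]
44 [array([358., 246.]), array([361., 195.])]
48 [array([368., 245.]), array([370., 194.])]
```

{"fn": "jog_arm", "kwargs": {"plan": [[0,0.0025,-0.02,0,0,0],[0,0,-0.03,0,0,0],[0,0,-0.025,0,0,0],[0,0,-0.012,0,0,0],[0,0,-0.005,0,0,0],[0,0,0,0,0,0]]}}

```text
t: 38.1
tool_pos: [577.5, 300.9, 1.0]
tool_rot: [3.142, -0.001, 0.756]
contact_force: [-0.1, 0.4, -1.4]
grip_width: 26.1
grasp_force: 25.0
```

The foot end matches the prediction for 44 mm. Continue down to about -13.

{"fn": "jog_arm", "kwargs": {"plan": [[0,0,-0.004,0,0,0],[0,0,-0.003,0,0,0],[0,0,-0.003,0,0,0],[0,0,-0.001,0,0,0],[0,0,-0.001,0,0,0],[0,0,0,0,0,0]]}}

```text
t: 38.85
tool_pos: [577.3, 300.8, -11.1]
tool_rot: [3.142, -0.0, 0.756]
contact_force: [-0.5, 1.1, -0.5]
grip_width: 25.9
grasp_force: 25.0
```

{"fn": "jog_arm", "kwargs": {"plan": [[0,0,-0.001,0,0,0],[0,0,-0.001,0,0,0],[0,0,0,0,0,0]]}}

```text
t: 39.22
tool_pos: [577.4, 300.8, -13.0]
tool_rot: [3.141, -0.0, 0.756]
contact_force: [0.1, -0.4, -2.3]
grip_width: 25.6
grasp_force: 25.0
```

{"fn": "jog_arm", "kwargs": {"plan": [[0,0,-0.0005,0,0,0],[0,0,0,0,0,0]]}}

```text
t: 39.48
tool_pos: [577.4, 300.8, -13.0]
tool_rot: [3.141, -0.0, 0.756]
contact_force: [-1.4, -1.7, 4.0]
grip_width: 26.0
grasp_force: 25.0
```

{"fn": "jog_arm", "kwargs": {"plan": [[0,0,0,0,0,0],[0,0,0,0,0,0],[0,0,0,0,0,0],[0,0,0,0,0,0]], "fingers": 0.06}}

```text
t: 39.98
tool_pos: [577.3, 300.8, -13.7]
tool_rot: [3.142, -0.0, 0.756]
contact_force: [0.1, -0.3, -0.7]
grip_width: 56.2
grasp_force: 0.0
```

{"fn": "jog_arm", "kwargs": {"plan": [[0,0,0.01,0,0,0],[0,0,0.02,0,0,0],[0,0,0.04,0,0,0],[0,0,0.05,0,0,0],[0.03,0,0.03,0,0,0],[0.05,0,0,0,0,0],[0.05,0,0,0,0,0],[0.05,0,0,0,0,0]]}}

```text
t: 40.98
tool_pos: [759.2, 300.8, 139.0]
tool_rot: [3.141, -0.003, 0.756]
contact_force: [2.0, -0.3, 0.3]
grip_width: 59.8
grasp_force: 0.0
```

{"fn": "jog_arm", "kwargs": {"plan": [[0,-0.04,0,0,0,0],[0,-0.04,0,0,0,0],[0,-0.04,0,0,0,0],[0,-0.04,0,0,0,0],[0,-0.04,0,0,0,0],[0,-0.04,0,0,0,0],[0,-0.04,0,0,0,0],[0,0,0,0,0,0]]}}

```text
t: 41.98
tool_pos: [757.9, 14.2, 138.1]
tool_rot: [3.138, 0.001, 0.748]
contact_force: [0.4, -0.1, 0.3]
grip_width: 60.0
grasp_force: 0.0
```

```bash
python3 - <<'E'
from h import *
t=snap('top','t8');c=snap('side','s8')
def crop(c,x0,y0,w,h,S): return cv2.resize(c['frame'][y0:y0+h,x0:x0+w],None,fx=S,fy=S,interpolation=2)
cv2.imwrite('pics/v10.png',cv2.cvtColor(np.vstack([crop(t,190,175,160,90,5)[:,:],cv2.resize(crop(c,205,205,160,30,1)[:0],None) if 0 else crop(c,205,210,160,30,1)[:0].repeat(5,1) if 0 else cv2.resize(c['frame'][205:235+0,0:1],(1,1))[:0].repeat(800,1)]) if 0 else np.vstack([crop(t,190,175,150,90,4)[:300],crop(c,205,205,150,75,4)[:300]]),4))
E
```

```text
(no output)
```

View pics/v10.png

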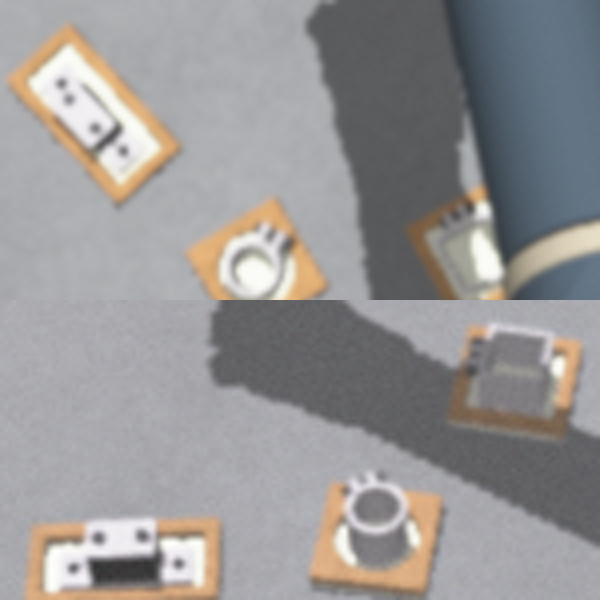

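All clamps look seated: the foot at (85,110), the small ring at (255,265), and the square at (475,245) partly hidden. A quick numeric check of the square and small ring before handing in.

```bash
python3 - <<'E'
from h import *
c=pickle.load(open('t6.pkl','rb'))
print('sq rim', [np.round(plane(c,242+(u+.5)/5-.5,194+(v+.5)/5-.5,42)[:2],1) for u,v in((282,205),(355,178),(385,250),(320,285))])
print('small rim',[np.round(plane(c,242+(u+.5)/5-.5,194+(v+.5)/5-.5,42)[:2],1) for u,v in((12,240),(96,240),(54,200),(54,286))])
S=6
cv2.imwrite('pics/v11.png',cv2.cvtColor(cv2.resize(c['frame'][213:263,280:340],None,fx=10,fy=10,interpolation=2),4))
E
```

```text
sq rim [array([484.2,  48.3]), array([499.8,   6.7]), array([458.9, -10.6]), array([438.8,  26.4])]
small rim [array([463.7, 202.5]), array([463.9, 154.4]), array([486.6, 178.8]), array([437.6, 178.1])]
```

View pics/v11.png

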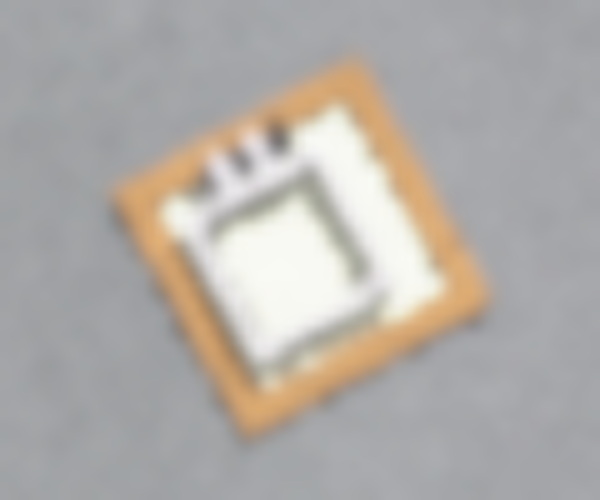

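The square clamp sits inside its cut-out with white floor round it, offset about 4 mm within the 8 mm spare. Contact came at floor height, not at the lip. Hand in.

```bash
python3 -c "
from station import close_job
print(close_job())"
```

```text
the job is handed in; nothing more can be done
None
```

All four clamps are upright on the white floors of their matching inserts and the job is handed in at about 42 s of the 112 s; I never moved near the tape roll or box knife, though I did not re-measure them at the end.

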